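Lay the long cigar tubes on the rests of their colour

TASK

Pick out the four long metal tubes and lay each one in the rest of its own colour (red, yellow, green, blue), lying down in both notches with a cap outside either holder; it does not matter which end points where. Leave the two short tubes where they are.

Things in the scene. Friction and masses are not known exactly. Their poses are not given: they have to be found in the camera images.
- long_red: LONG aluminium storage tube with red caps: 150 mm long overall, round bare-metal barrel 24 mm in diameter and 110 mm long in the middle, a square red plastic cap (28 x 28 mm, 20 mm long) on each end so that it does not roll. 40 to 85 g. Loose, lying flat on the bench. Origin at its centre (14 mm above the bench when lying there); x runs along the tube; both ends are alike.
- long_yellow: LONG aluminium storage tube with yellow caps: 150 mm long overall, round bare-metal barrel 24 mm in diameter and 110 mm long in the middle, a square yellow plastic cap (28 x 28 mm, 20 mm long) on each end so that it does not roll. 40 to 85 g. Loose, lying flat on the bench. Origin at its centre (14 mm above the bench when lying there); x runs along the tube; both ends are alike.
- long_green: LONG aluminium storage tube with green caps: 150 mm long overall, round bare-metal barrel 24 mm in diameter and 110 mm long in the middle, a square green plastic cap (28 x 28 mm, 20 mm long) on each end so that it does not roll. 40 to 85 g. Loose, lying flat on the bench. Origin at its centre (14 mm above the bench when lying there); x runs along the tube; both ends are alike.
- long_blue: LONG aluminium storage tube with blue caps: 150 mm long overall, round bare-metal barrel 24 mm in diameter and 110 mm long in the middle, a square blue plastic cap (28 x 28 mm, 20 mm long) on each end so that it does not roll. 40 to 85 g. Loose, lying flat on the bench. Origin at its centre (14 mm above the bench when lying there); x runs along the tube; both ends are alike.
- short_red: SHORT aluminium tube with red caps, to be left alone: 90 mm long overall, otherwise like the long ones (24 mm barrel, 28 mm square caps, 20 mm long). Origin at its centre; x along the tube.
- short_blue: SHORT aluminium tube with blue caps, to be left alone: 90 mm long overall, otherwise like the long ones (24 mm barrel, 28 mm square caps, 20 mm long). Origin at its centre; x along the tube.
- rest_red: Red rest, fixed: wooden base 136 x 64 x 12 mm, long side along x, with red end inlays and two red uprights (x = -36 and +36 mm, each 12 mm thick, 60 mm free between) with 90-degree V-notches open upward, 45 mm wide at the mouth, tips 48 mm high. Origin: centre of the base's underside, on the bench, z up. A tube lying home is along x, its centre 42 mm above the origin.
- rest_yellow: Yellow rest, fixed: wooden base 136 x 64 x 12 mm, long side along x, with yellow end inlays and two yellow uprights (x = -36 and +36 mm, each 12 mm thick, 60 mm free between) with 90-degree V-notches open upward, 45 mm wide at the mouth, tips 48 mm high. Origin: centre of the base's underside, on the bench, z up. A tube lying home is along x, its centre 42 mm above the origin.
- rest_green: Green rest, fixed: wooden base 136 x 64 x 12 mm, long side along x, with green end inlays and two green uprights (x = -36 and +36 mm, each 12 mm thick, 60 mm free between) with 90-degree V-notches open upward, 45 mm wide at the mouth, tips 48 mm high. Origin: centre of the base's underside, on the bench, z up. A tube lying home is along x, its centre 42 mm above the origin.
- rest_blue: Blue rest, fixed: wooden base 136 x 64 x 12 mm, long side along x, with blue end inlays and two blue uprights (x = -36 and +36 mm, each 12 mm thick, 60 mm free between) with 90-degree V-notches open upward, 45 mm wide at the mouth, tips 48 mm high. Origin: centre of the base's underside, on the bench, z up. A tube lying home is along x, its centre 42 mm above the origin.

How it is judged:
At the end, for the whole second after the job is handed in: Each long tube lies in the rest of its own colour: centre within 15 mm horizontally of the rest's centre and 37 to 47 mm above its underside, along the rest within 0.15 rad (either way round), at rest; both short tubes within 30 mm of where they began (horizontal distance between long_red and rest_red below 0.015 m and z of long_red in the frame of rest_red between 0.037 and 0.047 m and angle between the x axis of long_red and the x axis of rest_red, either way round below 0.15 rad and linear speed of each of long_red, long_yellow, long_green, long_blue below 0.02 m/s and angular speed of each of long_red, long_yellow, long_green, long_blue below 0.3 rad/s and horizontal distance between long_yellow and rest_yellow below 0.015 m and z of long_yellow in the frame of rest_yellow between 0.037 and 0.047 m and angle between the x axis of long_yellow and the x axis of rest_yellow, either way round below 0.15 rad and horizontal distance between long_green and rest_green below 0.015 m and z of long_green in the frame of rest_green between 0.037 and 0.047 m and angle between the x axis of long_green and the x axis of rest_green, either way round below 0.15 rad and horizontal distance between long_blue and rest_blue below 0.015 m and z of long_blue in the frame of rest_blue between 0.037 and 0.047 m and angle between the x axis of long_blue and the x axis of rest_blue, either way round below 0.15 rad and distance of each of short_red, short_blue from where it was at the start of the episode below 0.03 m); the robot touches nothing.
It fails at once if a short tube is pushed or carried more than 30 mm from its start (distance of any of short_red, short_blue from where it was at the start of the episode above 0.03 m).
It also fails if it takes over 102 s, if anything falls off the work surface, if the arm or the gripper's body presses on something with over 40 N, if the wrist force passes 120 N, or if a joint passes its speed limit or range.

ROBOT

A 7-joint arm with a two-finger parallel gripper is mounted at the origin on the work surface. World frame = base frame: x ahead of the robot, y to its left, z up, the work surface at z = 0. Lengths are in m, angles in rad, forces in N, time in s.
With the tool pointing down it reaches from about 0.4 to 0.85 m from the base axis. Payload 6.9 kg.
Tool frame: the origin (TCP) lies midway between the tips of the shut fingers; the grasp point (between the pads) lies 19 mm behind it; z points along the fingers, y is the direction in which the jaws open and shut (so a half turn about z gives the same grasp; the last joint's range is limited). The gripper opens to 85 mm and grips with 20 to 120 N. Pads are 22 mm wide; open, the fingers measure 114 mm over their backs; the gripper's body (76 mm by 85 mm) begins 54 mm behind the grasp point. The pads swing forward as they close: fully open they stand 13 mm farther back than shut.
Start: joints at [-1.196, 0.507, -0.238, 1.5, 0.126, 1.149, -0.155], TCP at [0.166, 0.603, 0.231] pointing down, gripper open.
Joint ranges: [-3.08, 3.08], [-0.24, 2.05], [-1.43, 1.35], [0, 2.5], [-1.52, 4.66], [0.17, 1.96], [-2.89, 2.89]. Speed limits (rad/s): [2.39, 2.39, 3.14, 3.14, 3.14, 3.14, 3.14].

INTERFACE

Orientations are given as a unit quaternion [x, y, z, w].
In Python, from rig import bot, capture, get_calibration, nets gives the robot as it stands. The module is installed in compiled form; this text tells all that it offers.
- The arm moves only by the tool move_arm, never from a script. Its argument "targets" is a list of rows, each an object with "dp": the shift along the world's x, y, z in mm, a list of three; "delta_rot": the turn, a rotation vector about the world's x, y, z in rad, a list of three. A call has 1 to 20 rows; each row is the pose to reach, as a shift and turn from the pose commanded when the call began; what a row does not reach only later rows make up. A row lasts 1/10 s, in which the tool goes at most 50 mm and 8.59 degrees, less where a joint would pass 70% of its speed; a pose out of reach is approached as far as the arm can. A call with a gripper value outside its range is refused whole. "grip" is the closure, from 0 (fully open) to 1 (shut), set as the call begins (left out, the last holds). The fingers move at their own pace and stop on an object; "force" is the grip in N (left out, the last holds). Time passes only in rows, so rows that repeat a pose let the fingers close. It gives the time, the measured TCP pose, the force and the opening at its end, in the units of the state.
- bot.observe(): the state, without advancing time (a new reading comes with each control period).
- capture(name): name is "scene" or "top"; returns (picture, depth): 420x560x3 uint8, red, green, blue; 420x560 float32, m along the optical axis (not along the pixel's ray), 0 where there is no reading.
- get_calibration(name): a dict with "fov_y" (degrees; the focal length in pixels is half the picture's height over the tangent of half this angle, whatever the lens; pixels are square), "cx", "cy" (the principal point, pixels), "rvec" (rotation vector, rad) and "tvec" (3), from world to camera coordinates, as OpenCV has them. Camera axes: x right, y down, z forward; pixel columns grow to the right and rows downward; lengths in m; the calibration is good to about 2 mm. A picture is of the moment at which its call begins. get_calibration takes no time and is no camera call.
- bot.job_done(): hands the job in, once; it reports no verdict.
Trained networks look in the newest picture that a camera, given by its name, has taken for a name from the list of things; names that differ only in an ending like _2 or _b are one class to them, and where a whole thing is asked for, a point or a joint stands for the part that bears it (a point fixed in the world has none). Each returns a list of dicts, best first, with "score" (0 to 1); they miss things now and then, are a little off and sometimes report something else, mostly with a low value. They report only what shows in the picture. A call takes as long as a camera call.
- nets.masks_of(name, camera): "pixels" (420x560 bool, what is visible of it) and "uv" ([column, row] in pixels, amid what is visible of it).
The state is a dict: "t": time; "joints": joint angles; "joint_velocities": joint speeds; "joint_efforts": joint torques, N m; "eef_pos": TCP position; "tool_rot": TCP orientation; "force": force on the tool from outside, world axes, zero at the start; "moment": the same for the moment, N m; "grip_width": finger opening in m.
Only numpy, scipy, OpenCV 4.12 (cv2) and the standard library are available. Lean on these libraries where they do the work, as an engineer would, in place of code of your own. Each camera call takes 0.05 s, during which the arm holds its last target.

## Working session

There is one attempt and no reset: what is moved stays moved. The work goes in short steps, Python scripts to look and compute and a tool call to move; the robot and the scene stay as the last step left them, time stands still between calls to the robot, and variables do not carry over. Pictures are saved under pics/ and viewed, and the job is handed in when it is done.

Besides the shell and the picture viewer there is one more tool, called after ">>>" as name(argument=value, ...) on one line, values as JSON. move_arm: Moves the arm, as the interface text tells. Its arguments: {"type":"object","properties":{"targets":{"type":"array","items":{"type":"object","properties":{"dp":{"type":"array","items":{"type":"number"}},"delta_rot":{"type":"array","items":{"type":"number"}}}}},"grip":{"type":"number"},"force":{"type":"number"}},"required":["targets"]}

```bash
mkdir -p pics; python3 - <<'E'
from rig import bot,capture,get_calibration
import cv2
for n in("scene","top"):
    p,d=capture(n); cv2.imwrite(f"pics/{n}0.png",p[:,:,::-1]); c=get_calibration(n); print(n,c)
    import numpy as np; np.savez(f"{n}0.npz",p=p,d=d)
s=bot.observe(); print({k:s[k] for k in("t","eef_pos","tool_rot","grip_width","force")})
E
```

```text
scene {'fov_y': 42.05477060907012, 'cx': 279.56648680094236, 'cy': 203.76630561796833, 'rvec': array([ 0.83627638,  2.45436108, -1.21995873]), 'tvec': array([ 0.41341927, -0.17409471,  1.50252619])}
top {'fov_y': 46.393193799922386, 'cx': 280.30894729140016, 'cy': 215.77758418265483, 'rvec': array([ 2.11799889, -2.17485866,  0.12257015]), 'tvec': array([0.02519516, 0.4987609 , 1.01914577])}
{'t': 0.1, 'eef_pos': array([0.16594036, 0.60213176, 0.2305376 ]), 'tool_rot': array([ 1.33964412e-01,  9.90985856e-01, -7.51075710e-04, -7.12470914e-05]), 'grip_width': 0.08523130282769373, 'force': array([ 0.20008302, -1.4271332 , -0.82446097])}
```

View pics/scene0.png

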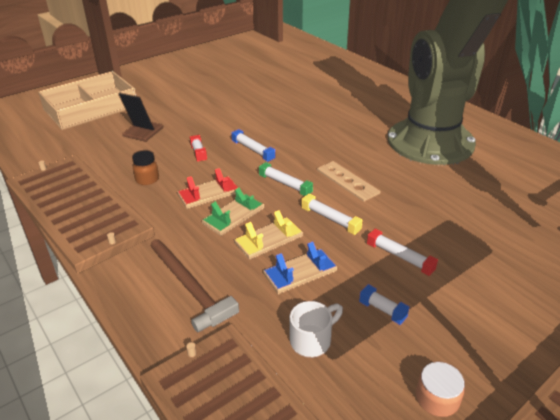

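View pics/top0.png

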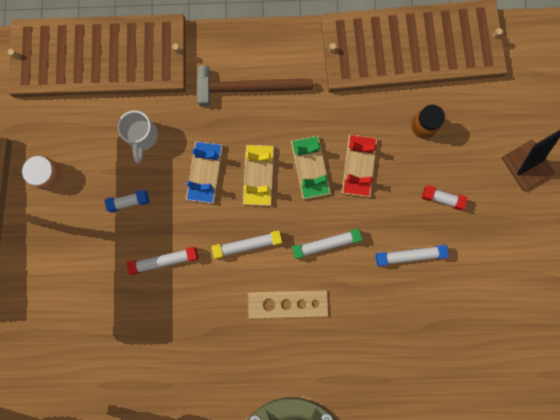

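```bash
cat > h.py <<'E'
import numpy as np,cv2
from rig import bot,capture,get_calibration,nets
def world(n,d):
    c=get_calibration(n);f=210/np.tan(np.radians(c['fov_y'])/2)
    R=cv2.Rodrigues(np.array(c['rvec']))[0];t=np.array(c['tvec'])
    v,u=np.mgrid[:420,:560]
    P=np.stack([(u-c['cx'])/f*d,(v-c['cy'])/f*d,d],-1)
    return (P-t)@R
def measure(names,cam="top"):
    p,d=capture(cam);W=world(cam,d);out={}
    for n in names:
        for m in nets.masks_of(n,cam)[:2]:
            M=m['pixels']&(d>0);P=W[M]
            if len(P)<20: print(n,'few');continue
            z=P[:,2];z0=np.percentile(z,95)
            r=cv2.minAreaRect((P[:,:2]*1000).astype(np.float32))
            b=cv2.boxPoints(r);e=max(b[1]-b[0],b[2]-b[1],key=np.linalg.norm)
            a=np.degrees(np.arctan2(e[1],e[0]))%180
            C=np.cov(P[:,:2].T);w,V=np.linalg.eigh(C);pa=np.degrees(np.arctan2(V[1,1],V[0,1]))%180
            print(n,'%.2f'%m['score'],np.round(m['uv']),'rect c',np.round(r[0],1),'size',np.round(sorted(r[1]),1),'ang %.1f pca %.1f'%(a,pa),'mean',np.round(P.mean(0)*1000,1),'z95 %.3f med %.3f'%(z0,np.median(z)),len(P))
    return p,d
E
python3 - <<'E'
from h import *
L=["long_red","long_yellow","long_green","long_blue","short_red","short_blue","rest_red","rest_yellow","rest_green","rest_blue"]
p,d=measure(L)
W=world("top",d);print(W[350,200],W[380,400],W[290,100])
E
```

```text
long_red 0.64 [162. 258.] rect c [411.3 269. ] size [ 26.8 150.2] ang 101.7 pca 102.0 mean [410.8 269.2  24.6] z95 0.029 med 0.025 797
long_yellow 0.93 [248. 242.] rect c [441.7  87.8] size [ 29.5 155.5] ang 101.3 pca 101.4 mean [441.   86.5  23.6] z95 0.030 med 0.025 835
long_green 0.60 [324. 242.] rect c [439.6 -88.4] size [ 27.8 154. ] ang 103.5 pca 103.6 mean [438.5 -84.6  24.7] z95 0.030 med 0.025 744
long_blue 0.61 [410. 255.] rect c [ 409.2 -272. ] size [ 28.9 160.6] ang 95.5 pca 95.7 mean [ 408.8 -265.6   22.8] z95 0.029 med 0.024 889
short_red 0.74 [441. 197.] rect c [ 532.3 -345.2] size [27.8 90.1] ang 70.9 pca 70.2 mean [ 530.9 -343.6   24. ] z95 0.030 med 0.025 529
short_blue 0.60 [128. 201.] rect c [547.6 354.6] size [ 37.1 101.3] ang 102.6 pca 102.3 mean [543.4 347.5  22.1] z95 0.030 med 0.025 604
rest_red 0.88 [359. 164.] rect c [ 612.6 -165.6] size [ 64.1 140.3] ang 170.8 pca 171.2 mean [ 608.8 -163.7   16.8] z95 0.043 med 0.013 1730
rest_yellow 0.80 [259. 176.] rect c [596.5  59. ] size [ 66.8 137.2] ang 175.0 pca 175.7 mean [593.6  58.2  16.6] z95 0.043 med 0.013 1753
rest_yellow 0.66 [359. 165.] rect c [ 613.5 -166.4] size [ 67.9 143.3] ang 170.0 pca 170.8 mean [ 609.5 -164.5   16.2] z95 0.043 med 0.013 1822
rest_blue 0.86 [205. 172.] rect c [608.4 182.1] size [ 72.7 143. ] ang 170.3 pca 170.6 mean [604.2 177.9  16. ] z95 0.043 med 0.013 1853
rest_blue 0.29 [160. 261.] rect c [412.7 269.3] size [ 31.7 150.5] ang 100.7 pca 100.8 mean [411.  270.7  23.7] z95 0.029 med 0.025 845
[0.21854537 0.19151702 0.00197122] [ 0.14655373 -0.23176643 -0.00168265] [ 0.35091208  0.41164464 -0.0031594 ]
```

```bash
cat >> h.py <<'E'
def comps(d,lo,cam="top",hi=0.2,minpx=40,box=None):
    W=world(cam,d);z=W[...,2]
    M=((d>0)&(z>lo)&(z<hi)&(W[...,0]>0.33)&(W[...,0]<0.72)&(abs(W[...,1])<0.45)).astype(np.uint8)
    n,l,s,c=cv2.connectedComponentsWithStats(M,connectivity=4)
    for i in range(1,n):
        if s[i,4]<minpx: continue
        P=W[l==i];r=cv2.minAreaRect((P[:,:2]*1000).astype(np.float32))
        b=cv2.boxPoints(r);e=max(b[1]-b[0],b[2]-b[1],key=np.linalg.norm)
        a=np.degrees(np.arctan2(e[1],e[0]))%180
        V=np.linalg.eigh(np.cov(P[:,:2].T))[1];pa=np.degrees(np.arctan2(V[1,1],V[0,1]))%180
        print(np.round(c[i]),'rect',np.round(r[0],1),np.round(sorted(r[1]),1),'ang %.1f pca %.1f'%(a,pa),'mean',np.round(P.mean(0)*1000,1),'zmax %.3f'%P[:,2].max(),s[i,4])
E
python3 - <<'E'
from h import *
d=np.load("top0.npz")['d']
for lo in(.008,.018,.026,.034):print(lo);comps(d,lo,minpx=12)
E
```

```text
0.008
[428. 121.] rect [ 694.5 -313.2] [51.1 55.5] ang 91.5 pca 88.1 mean [ 691.6 -309.6   55.6] zmax 0.075 793
[138. 138.] rect [672.9 320.8] [70.8 92.9] ang 179.5 pca 45.2 mean [679.1 318.8  40.8] zmax 0.068 688
[359. 165.] rect [ 610.8 -165.4] [ 64.2 136.3] ang 170.6 pca 170.8 mean [ 608.6 -164.3   16.9] zmax 0.052 1708
[310. 167.] rect [610.7 -57.2] [ 64.2 136.2] ang 9.6 pca 9.9 mean [608.6 -56.9  17.1] zmax 0.051 1684
[204. 172.] rect [605.9 178.8] [ 64.7 136.3] ang 170.6 pca 170.5 mean [604.1 178.3  17.1] zmax 0.052 1714
[258. 175.] rect [596.1  59.2] [ 64.1 136.9] ang 175.8 pca 175.7 mean [593.9  58.7  17.1] zmax 0.050 1693
[445. 197.] rect [ 532.6 -345.6] [29.  90.7] ang 71.2 pca 70.7 mean [ 531.1 -344.3   24.3] zmax 0.032 547
[126. 200.] rect [544.6 349.1] [28.7 91.2] ang 102.6 pca 102.6 mean [543.4 347.3  24.6] zmax 0.032 532
[327. 243.] rect [439.  -85.9] [ 27.8 149.8] ang 103.7 pca 103.7 mean [438.7 -86.1  24.3] zmax 0.033 821
[247. 244.] rect [441.7  86.3] [ 27.8 150.1] ang 101.4 pca 101.4 mean [441.2  86.2  24.5] zmax 0.033 813
[412. 255.] rect [ 409.3 -267.5] [ 27.8 15
[... 6459 characters left out ...]
rect [ 578.  -142.1] [12.4 18.4] ang 88.6 pca 83.9 mean [ 577.7 -141.5   42. ] zmax 0.051 45
[368. 179.] rect [ 573.1 -177.9] [12.6 16.9] ang 75.1 pca 103.7 mean [ 572.2 -178.4   41.6] zmax 0.049 48
[306. 181.] rect [572.3 -46.4] [12.6 18.3] ang 103.0 pca 107.8 mean [572.  -45.5  41.1] zmax 0.051 52
[191. 184.] rect [573.5 202.4] [12.2 19.6] ang 79.9 pca 82.7 mean [573.2 202.   41.4] zmax 0.050 55
[208. 186.] rect [567.5 167.1] [12.1 16.5] ang 90.3 pca 84.3 mean [567.4 166.1  42.7] zmax 0.049 42
[248. 187.] rect [561.5  79. ] [12.5 18.9] ang 84.6 pca 86.3 mean [561.3  79.7  41.7] zmax 0.050 51
[265. 188.] rect [558.6  44.3] [11.7 15.9] ang 90.5 pca 81.8 mean [558.4  43.9  41.5] zmax 0.050 47
```

>>> move_arm(targets=[{"dp":[246,-333,-110],"delta_rot":[0,0,-1.103]},{"dp":[246,-333,-110],"delta_rot":[0,0,-1.103]},{"dp":[246,-333,-110],"delta_rot":[0,0,-1.103]},{"dp":[246,-333,-110],"delta_rot":[0,0,-1.103]},{"dp":[246,-333,-110],"delta_rot":[0,0,-1.103]},{"dp":[246,-333,-110],"delta_rot":[0,0,-1.103]},{"dp":[246,-333,-110],"delta_rot":[0,0,-1.103]},{"dp":[246,-333,-110],"delta_rot":[0,0,-1.103]},{"dp":[246,-333,-110],"delta_rot":[0,0,-1.103]},{"dp":[246,-333,-110],"delta_rot":[0,0,-1.103]},{"dp":[246,-333,-110],"delta_rot":[0,0,-1.103]},{"dp":[246,-333,-110],"delta_rot":[0,0,-1.103]},{"dp":[246,-333,-110],"delta_rot":[0,0,-1.103]},{"dp":[246,-333,-110],"delta_rot":[0,0,-1.103]}], grip=0)

```text
t: 2.05
eef_pos: [0.4114, 0.2707, 0.1215]
tool_rot: [0.633, 0.775, 0.0, -0.0]
force: [0.1, 0.3, -0.1]
grip_width: 0.0854
```

>>> move_arm(targets=[{"dp":[0,-1,-50]},{"dp":[0,-1,-90]},{"dp":[0,-1,-116]},{"dp":[0,-1,-116]},{"dp":[0,-1,-116]}])

```text
$.targets[0]: bad value
```

```bash
python3 - <<'E'
from h import *
for n in("scene","top"):
    p,d=capture(n); cv2.imwrite(f"pics/{n}1.png",cv2.resize(p[150:320,60:260] if n=="top" else p[150:320,300:500],None,fx=3,fy=3)[:,:,::-1])
s=bot.observe();print(s['eef_pos'],s['force'],s['joints'])
E
```

```text
[0.41163326 0.27020403 0.12142477] [ 0.56124828  0.92376933 -0.60772531] [-0.69029158  0.43270719  0.08471972  1.9966818  -0.05446633  0.71405167
 -0.37181306]
```

delta_rot is required in each row.

>>> move_arm(targets=[{"dp":[0,-1,-50],"delta_rot":[0,0,0]},{"dp":[0,-1,-90],"delta_rot":[0,0,0]},{"dp":[0,-1,-116],"delta_rot":[0,0,0]},{"dp":[0,-1,-116],"delta_rot":[0,0,0]},{"dp":[0,-1,-116],"delta_rot":[0,0,0]}])

```text
t: 2.65
eef_pos: [0.4119, 0.2687, 0.0055]
tool_rot: [0.633, 0.774, -0.0, -0.0]
force: [0.4, -0.2, 0.6]
grip_width: 0.0853
```

```bash
python3 - <<'E'
from h import *
for n in("scene","top"):
    p,d=capture(n); cv2.imwrite(f"pics/{n}1.png",cv2.resize(p[150:320,60:260] if n=="top" else p[150:320,300:500],None,fx=3,fy=3)[:,:,::-1])
s=bot.observe();print(s['eef_pos'],s['force'],s['joints'])
E
```

```text
[0.41281632 0.26917791 0.00668476] [ 0.70944048 -0.68309472  0.10781066] [-0.664514    0.62087854  0.05531094  2.10202392 -0.07920352  0.4183343
 -0.34809029]
```

View pics/scene1.png

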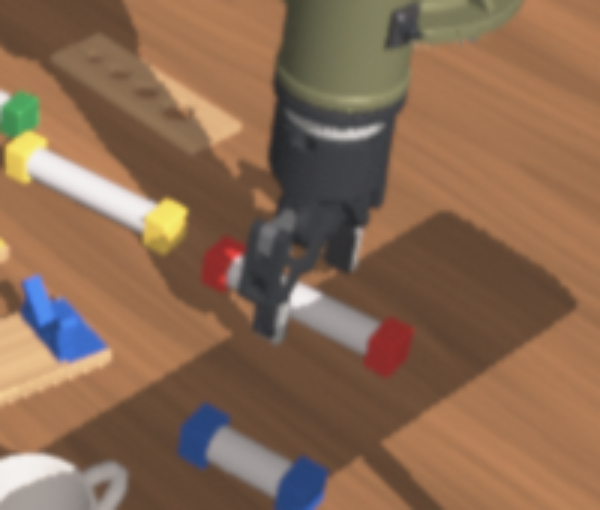

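Fingers straddle the red barrel near its middle (full-image px ≈ (390,248)). Closing.

>>> move_arm(targets=[{"dp":[0,0,0],"delta_rot":[0,0,0]},{"dp":[0,0,0],"delta_rot":[0,0,0]},{"dp":[0,0,0],"delta_rot":[0,0,0]},{"dp":[0,0,0],"delta_rot":[0,0,0]},{"dp":[0,0,0],"delta_rot":[0,0,0]},{"dp":[0,0,0],"delta_rot":[0,0,0]},{"dp":[0,0,0],"delta_rot":[0,0,0]},{"dp":[0,0,0],"delta_rot":[0,0,0]},{"dp":[0,0,0],"delta_rot":[0,0,0]},{"dp":[0,0,0],"delta_rot":[0,0,0]}], grip=1, force=50)

```text
t: 3.75
eef_pos: [0.4121, 0.2686, 0.0058]
tool_rot: [0.633, 0.774, 0.0, 0.0]
force: [-0.6, -0.8, 6.5]
grip_width: 0.0223
```

>>> move_arm(targets=[{"dp":[0,0,25],"delta_rot":[0,0,0]},{"dp":[0,0,60],"delta_rot":[0,0,0]},{"dp":[0,0,105],"delta_rot":[0,0,0]},{"dp":[0,0,125],"delta_rot":[0,0,0]},{"dp":[0,0,125],"delta_rot":[0,0,0]}])

```text
t: 4.25
eef_pos: [0.4135, 0.2694, 0.1332]
tool_rot: [0.633, 0.774, 0.003, 0.001]
force: [1.1, 0.7, -1.7]
grip_width: 0.0222
```

```bash
python3 - <<'E'
from h import *
for n in("scene","top"):
    p,d=capture(n); cv2.imwrite(f"pics/{n}2.png",cv2.resize(p[150:320,60:260] if n=="top" else p[150:320,300:500],None,fx=3,fy=3)[:,:,::-1])
    c=(p[...,0]>120)&(p[...,1]<50)&(p[...,2]<50); W=world(n,d)
    M=c&(W[...,1]>0.1)&(d>0)&(W[...,2]>.05);P=W[M]
    print(n,len(P))
    if len(P)>10:
        a=P[P[:,1]<.27];b=P[P[:,1]>=.27];print(a.mean(0),b.mean(0),a.max(0),b.max(0))
s=bot.observe();print(s['eef_pos'],s['force'],s['grip_width'])
E
```

```text
scene 85<stdin>:8: RuntimeWarning: Mean of empty slice.
  ret = um.true_divide(
Traceback (most recent call last):
ValueError: zero-size array to reduction operation maximum which has no identity
```

View pics/scene2.png

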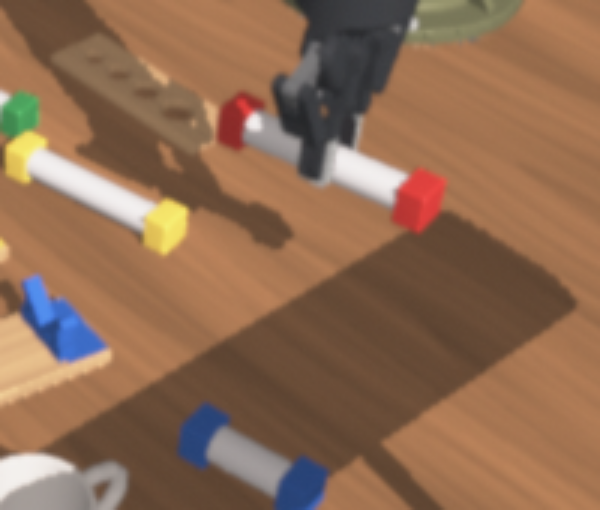

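>>> move_arm(targets=[{"dp":[198,-435,-10],"delta_rot":[0,0,1.211]},{"dp":[198,-435,-10],"delta_rot":[0,0,1.211]},{"dp":[198,-435,-10],"delta_rot":[0,0,1.211]},{"dp":[198,-435,-10],"delta_rot":[0,0,1.211]},{"dp":[198,-435,-10],"delta_rot":[0,0,1.211]},{"dp":[198,-435,-10],"delta_rot":[0,0,1.211]},{"dp":[198,-435,-10],"delta_rot":[0,0,1.211]},{"dp":[198,-435,-10],"delta_rot":[0,0,1.211]},{"dp":[198,-435,-10],"delta_rot":[0,0,1.211]},{"dp":[198,-435,-10],"delta_rot":[0,0,1.211]},{"dp":[198,-435,-10],"delta_rot":[0,0,1.211]},{"dp":[198,-435,-10],"delta_rot":[0,0,1.211]},{"dp":[198,-435,-10],"delta_rot":[0,0,1.211]},{"dp":[198,-435,-10],"delta_rot":[0,0,1.211]},{"dp":[198,-435,-10],"delta_rot":[0,0,1.211]}])

```text
t: 5.8
eef_pos: [0.6099, -0.165, 0.1203]
tool_rot: [0.079, 0.997, 0.0, -0.0]
force: [0.3, -0.1, -0.6]
grip_width: 0.0221
```

```bash
cat >> h.py <<'E'
def snap(tag):
    for n in("scene","top"):
        p,d=capture(n);cv2.imwrite(f"pics/{n}{tag}.png",p[:,:,::-1]);np.savez(f"{n}{tag}.npz",p=p,d=d)
    s=bot.observe();q=s['tool_rot'];print(round(s['t'],2),np.round(s['eef_pos']*1000,1),'jaw %.1f'%((2*np.degrees(np.arctan2(q[1],q[0]))-90)),np.round(s['force'],1),round(s['grip_width'],4),np.round(s['joints'],2))
def caps(tag,col,lo=.03,cams=("scene","top")):
    for n in cams:
        z=np.load(f"{n}{tag}.npz");h=cv2.cvtColor(z['p'],cv2.COLOR_RGB2HSV)
        H={'red':(h[...,0]<8)|(h[...,0]>172),'yellow':(h[...,0]>23)&(h[...,0]<34),'green':(h[...,0]>50)&(h[...,0]<85),'blue':(h[...,0]>105)&(h[...,0]<125)}[col]&(h[...,1]>150)&(h[...,2]>50)
        W=world(n,z['d']);M=(H&(z['d']>0)&(W[...,2]>lo)&(W[...,2]<.3)).astype(np.uint8)
        k,l,s,c=cv2.connectedComponentsWithStats(M)
        for i in range(1,k):
            if s[i,4]>15:P=W[l==i]*1000;print(n,col,np.round(c[i]),'mean',np.round(P.mean(0),1),'min',np.round(np.percentile(P,3,axis=0),1),'max',np.round(np.percentile(P,97,axis=0),1),s[i,4])
E
python3 - <<'E'
from h import *
snap("3");caps("3","red",.06)
E
```

```text
5.9 [ 610.  -165.6  120.5] jaw 80.9 [0.4 0.2 0.1] 0.0221 [ 0.37  0.62 -0.23  1.63  0.17  0.92  1.48]
scene red [231. 141.] mean [ 547.1 -146.1  132.4] min [ 538.9 -165.5  115.9] max [ 555.8 -137.7  142.7] 117
scene red [176. 156.] mean [ 677.3 -168.6  131.9] min [ 666.2 -187.2  115.5] max [ 685.4 -158.3  142.9] 163
top red [363. 183.] mean [ 545.  -151.9  138.3] min [ 536.5 -166.4  118.7] max [ 554.8 -138.9  144.6] 181
```

View pics/scene3.png

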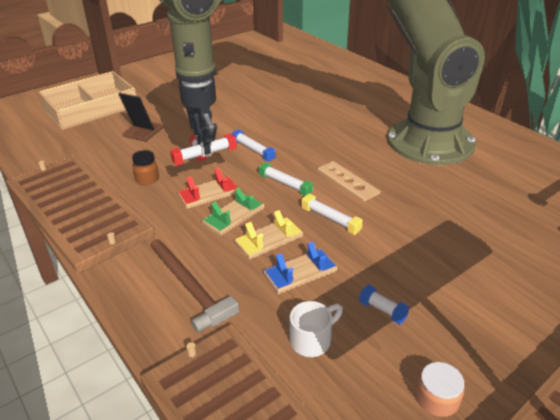

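The tube is level over the red rest, its caps at px (231,141) and (176,156), centre TCP+9 mm. Lowering until its centre is about 43 mm up.

>>> move_arm(targets=[{"dp":[0,0,-30],"delta_rot":[0,0,0]},{"dp":[0,0,-60],"delta_rot":[0,0,0]},{"dp":[0,0,-78],"delta_rot":[0,0,0]},{"dp":[0,0,-86],"delta_rot":[0,0,0]},{"dp":[0,0,-86],"delta_rot":[0,0,0]},{"dp":[0,0,-86],"delta_rot":[0,0,0]}])

```text
t: 6.5
eef_pos: [0.6102, -0.1668, 0.0348]
tool_rot: [0.08, 0.997, -0.0, 0.0]
force: [-0.7, -1.2, -0.4]
grip_width: 0.0223
```

>>> move_arm(targets=[{"dp":[0,0,0],"delta_rot":[0,0,0]},{"dp":[0,0,0],"delta_rot":[0,0,0]},{"dp":[0,0,0],"delta_rot":[0,0,0]},{"dp":[0,0,0],"delta_rot":[0,0,0]},{"dp":[0,0,0],"delta_rot":[0,0,0]},{"dp":[0,0,0],"delta_rot":[0,0,0]},{"dp":[0,0,40],"delta_rot":[0,0,0]},{"dp":[0,0,85],"delta_rot":[0,0,0]},{"dp":[0,0,85],"delta_rot":[0,0,0]}], grip=0)

```text
t: 7.4
eef_pos: [0.6136, -0.167, 0.1254]
tool_rot: [0.08, 0.997, -0.001, 0.005]
force: [0.8, -0.4, -0.4]
grip_width: 0.0855
```

```bash
python3 - <<'E'
from h import *
snap("4");caps("4","red",.02)
E
```

```text
7.5 [ 610.7 -166.7  120.6] jaw 80.8 [-0.2  0.  -1. ] 0.0856 [ 0.37  0.62 -0.23  1.63  0.17  0.91  1.48]
scene red [195. 137.] mean [ 526.  -364.5   33.2] min [ 508.4 -382.5   20.7] max [ 598.5 -207.4  139.1] 30
scene red [199. 151.] mean [ 547.6 -309.4   25. ] min [ 537.1 -315.6   20.8] max [ 558.8 -303.7   28.7] 37
scene red [233. 171.] mean [ 547.1 -148.5   47. ] min [ 537.8 -168.9   31. ] max [ 556.6 -139.7   56.9] 111
scene red [180. 187.] mean [ 677.7 -171.9   45.8] min [ 667.3 -190.4   28.4] max [ 685.6 -162.6   57.1] 141
scene red [224. 184.] mean [ 578.4 -141.4   29.1] min [ 572.6 -154.8   20.8] max [ 583.1 -134.    42.8] 49
scene red [196. 192.] mean [ 649.3 -152.3   29.4] min [ 642.6 -160.5   21. ] max [ 654.1 -146.1   42.7] 50
top red [350. 178.] mean [ 576.6 -139.1   38.6] min [ 572.3 -144.4   21. ] max [ 583.6 -133.8   47.3] 42
top red [369. 180.] mean [ 571.4 -179.2   40.6] min [ 566.3 -186.    24.2] max [ 578.2 -174.2   47.2] 46
top red [358. 191.] mean [ 545.4 -153.8   51.5] min [ 536.8 -168.6   33.5] max [ 555.4 -140.5   58.6] 155
```

View pics/scene4.png

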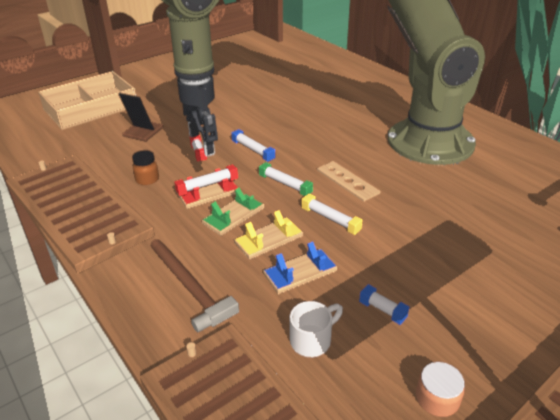

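Red lies home (cap ends at x 537 and 686, z 29–57 mm; px (233,171) and (180,187)). Next green.

>>> move_arm(targets=[{"dp":[-171.6,81,0],"delta_rot":[0,0,-1.171]},{"dp":[-171.6,81,0],"delta_rot":[0,0,-1.171]},{"dp":[-171.6,81,0],"delta_rot":[0,0,-1.171]},{"dp":[-171.6,81,0],"delta_rot":[0,0,-1.171]},{"dp":[-171.6,81,0],"delta_rot":[0,0,-1.171]},{"dp":[-171.6,81,0],"delta_rot":[0,0,-1.171]},{"dp":[-171.6,81,0],"delta_rot":[0,0,-1.171]},{"dp":[-171.6,81,0],"delta_rot":[0,0,-1.171]},{"dp":[-171.6,81,0],"delta_rot":[0,0,-1.171]},{"dp":[-171.6,81,0],"delta_rot":[0,0,-1.171]},{"dp":[-171.6,81,0],"delta_rot":[0,0,-1.171]},{"dp":[-171.6,81,-50],"delta_rot":[0,0,-1.171]},{"dp":[-171.6,81,-90],"delta_rot":[0,0,-1.171]},{"dp":[-171.6,81,-115],"delta_rot":[0,0,-1.171]},{"dp":[-171.6,81,-115],"delta_rot":[0,0,-1.171]},{"dp":[-171.6,81,-115],"delta_rot":[0,0,-1.171]}])

```text
t: 9.1
eef_pos: [0.4382, -0.0856, 0.0044]
tool_rot: [0.618, 0.787, -0.0, -0.001]
force: [1.3, -0.2, 0.5]
grip_width: 0.0854
```

>>> move_arm(targets=[{"dp":[0,0,1.5],"delta_rot":[0,0,0]},{"dp":[0,0,1.5],"delta_rot":[0,0,0]},{"dp":[0,0,1.5],"delta_rot":[0,0,0]},{"dp":[0,0,1.5],"delta_rot":[0,0,0]},{"dp":[0,0,1.5],"delta_rot":[0,0,0]},{"dp":[0,0,1.5],"delta_rot":[0,0,0]},{"dp":[0,0,1.5],"delta_rot":[0,0,0]},{"dp":[0,0,1.5],"delta_rot":[0,0,0]},{"dp":[0,0,1.5],"delta_rot":[0,0,0]},{"dp":[0,0,25],"delta_rot":[0,0,0]},{"dp":[0,0,60],"delta_rot":[0,0,0]},{"dp":[0,0,105],"delta_rot":[0,0,0]},{"dp":[0,0,116],"delta_rot":[0,0,0]},{"dp":[0,0,116],"delta_rot":[0,0,0]}], grip=1)

```text
t: 10.5
eef_pos: [0.4396, -0.0856, 0.1223]
tool_rot: [0.618, 0.786, 0.001, 0.002]
force: [0.2, -0.1, -1.7]
grip_width: 0.0223
```

>>> move_arm(targets=[{"dp":[172,28,0],"delta_rot":[0,0,1.503]},{"dp":[172,28,0],"delta_rot":[0,0,1.503]},{"dp":[172,28,0],"delta_rot":[0,0,1.503]},{"dp":[172,28,0],"delta_rot":[0,0,1.503]},{"dp":[172,28,0],"delta_rot":[0,0,1.503]},{"dp":[172,28,0],"delta_rot":[0,0,1.503]},{"dp":[172,28,0],"delta_rot":[0,0,1.503]},{"dp":[172,28,0],"delta_rot":[0,0,1.503]},{"dp":[172,28,0],"delta_rot":[0,0,1.503]},{"dp":[172,28,0],"delta_rot":[0,0,1.503]},{"dp":[172,28,0],"delta_rot":[0,0,1.503]},{"dp":[172,28,0],"delta_rot":[0,0,1.503]},{"dp":[172,28,0],"delta_rot":[0,0,1.503]},{"dp":[172,28,0],"delta_rot":[0,0,1.503]}])

```text
t: 11.9
eef_pos: [0.6103, -0.0573, 0.12]
tool_rot: [-0.085, 0.996, -0.0, -0.0]
force: [-0.7, -0.5, -0.4]
grip_width: 0.022
```

```bash
python3 - <<'E'
from h import *
snap("5");caps("5","green",.06)
E
```

```text
12.0 [610.4 -57.3 120.2] jaw 99.8 [-0.1 -0.7 -1.1] 0.0223 [ 0.26  0.6  -0.34  1.68  0.24  0.9   1.57]
top green [315. 184.] mean [545.3 -58.8 136.8] min [537.9 -66.1 117.4] max [554.4 -51.5 143.3] 87
```

```bash
python3 - <<'E'
from h import *
a=np.load("scene5.npz")['p'][100:260,120:320];b=np.load("top5.npz")['p'][100:260,220:420]
cv2.imwrite("pics/m5.png",cv2.resize(np.hstack([a,b]),(800,320),interpolation=2)[:,:,::-1])
E
```

```text
(no output)
```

View pics/m5.png

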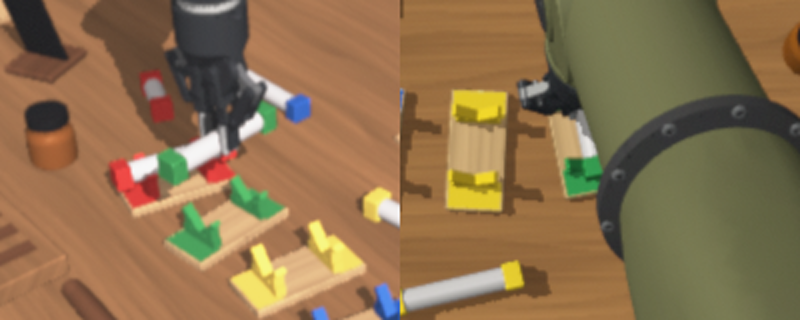

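The green tube is level and parallel above its rest (the top view is hidden by the arm). Lower and release.

>>> move_arm(targets=[{"dp":[0,0,-30],"delta_rot":[0,0,0]},{"dp":[0,0,-60],"delta_rot":[0,0,0]},{"dp":[0,0,-78],"delta_rot":[0,0,0]},{"dp":[0,0,-86],"delta_rot":[0,0,0]},{"dp":[0,0,-86],"delta_rot":[0,0,0]},{"dp":[0,0,-86],"delta_rot":[0,0,0]}])

```text
t: 12.6
eef_pos: [0.6103, -0.0588, 0.0348]
tool_rot: [-0.085, 0.996, -0.001, -0.0]
force: [-2.2, -3.1, 1.6]
grip_width: 0.0223
```

>>> move_arm(targets=[{"dp":[0,0,0],"delta_rot":[0,0,0]},{"dp":[0,0,0],"delta_rot":[0,0,0]},{"dp":[0,0,0],"delta_rot":[0,0,0]},{"dp":[0,0,0],"delta_rot":[0,0,0]},{"dp":[0,0,0],"delta_rot":[0,0,0]},{"dp":[0,0,0],"delta_rot":[0,0,0]},{"dp":[0,0,40],"delta_rot":[0,0,0]},{"dp":[0,0,85],"delta_rot":[0,0,0]},{"dp":[0,0,85],"delta_rot":[0,0,0]}], grip=0)

```text
t: 13.5
eef_pos: [0.614, -0.0571, 0.1252]
tool_rot: [-0.085, 0.996, -0.001, 0.005]
force: [1.2, 0.5, 0.1]
grip_width: 0.0853
```

```bash
python3 - <<'E'
from h import *
snap("6");caps("6","green",.02)
a=np.load("scene6.npz")['p'][100:260,120:320];b=np.load("top6.npz")['p'][100:260,220:420]
cv2.imwrite("pics/m6.png",cv2.resize(np.hstack([a,b]),(800,320),interpolation=2)[:,:,::-1])
E
```

```text
13.6 [611.1 -57.5 120.5] jaw 99.8 [ 0.7 -0.1  0.5] 0.0853 [ 0.26  0.6  -0.34  1.68  0.25  0.9   1.57]
top green [305. 183.] mean [568.5 -43.9  39.4] min [565.8 -47.6  24.4] max [572.9 -40.6  47.1] 22
top green [315. 191.] mean [547.2 -62.3  53.3] min [538.5 -72.6  38.2] max [555.4 -53.1  58.4] 85
```

View pics/m6.png

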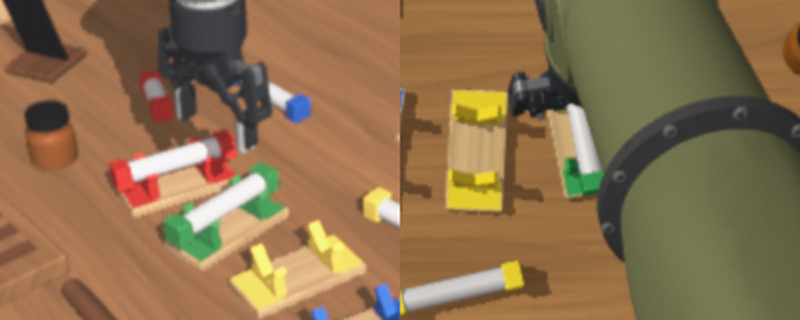

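Green lies in its notches. Next yellow.

>>> move_arm(targets=[{"dp":[-169.4,144,0],"delta_rot":[0,0,-1.543]},{"dp":[-169.4,144,0],"delta_rot":[0,0,-1.543]},{"dp":[-169.4,144,0],"delta_rot":[0,0,-1.543]},{"dp":[-169.4,144,0],"delta_rot":[0,0,-1.543]},{"dp":[-169.4,144,0],"delta_rot":[0,0,-1.543]},{"dp":[-169.4,144,0],"delta_rot":[0,0,-1.543]},{"dp":[-169.4,144,0],"delta_rot":[0,0,-1.543]},{"dp":[-169.4,144,0],"delta_rot":[0,0,-1.543]},{"dp":[-169.4,144,0],"delta_rot":[0,0,-1.543]},{"dp":[-169.4,144,0],"delta_rot":[0,0,-1.543]},{"dp":[-169.4,144,0],"delta_rot":[0,0,-1.543]},{"dp":[-169.4,144,0],"delta_rot":[0,0,-1.543]},{"dp":[-169.4,144,0],"delta_rot":[0,0,-1.543]},{"dp":[-169.4,144,-50],"delta_rot":[0,0,-1.543]},{"dp":[-169.4,144,-90],"delta_rot":[0,0,-1.543]},{"dp":[-169.4,144,-114],"delta_rot":[0,0,-1.543]},{"dp":[-169.4,144,-114],"delta_rot":[0,0,-1.543]},{"dp":[-169.4,144,-114],"delta_rot":[0,0,-1.543]}])

```text
t: 15.4
eef_pos: [0.4407, 0.0863, 0.0053]
tool_rot: [0.633, 0.774, -0.001, -0.0]
force: [0.2, 0.2, 0.5]
grip_width: 0.0853
```

>>> move_arm(targets=[{"dp":[0,0,1],"delta_rot":[0,0,0]},{"dp":[0,0,1],"delta_rot":[0,0,0]},{"dp":[0,0,1],"delta_rot":[0,0,0]},{"dp":[0,0,1],"delta_rot":[0,0,0]},{"dp":[0,0,1],"delta_rot":[0,0,0]},{"dp":[0,0,1],"delta_rot":[0,0,0]},{"dp":[0,0,1],"delta_rot":[0,0,0]},{"dp":[0,0,1],"delta_rot":[0,0,0]},{"dp":[0,0,1],"delta_rot":[0,0,0]},{"dp":[0,0,25],"delta_rot":[0,0,0]},{"dp":[0,0,60],"delta_rot":[0,0,0]},{"dp":[0,0,105],"delta_rot":[0,0,0]},{"dp":[0,0,115],"delta_rot":[0,0,0]},{"dp":[0,0,115],"delta_rot":[0,0,0]}], grip=1)

```text
t: 16.8
eef_pos: [0.4421, 0.0868, 0.122]
tool_rot: [0.633, 0.774, 0.002, 0.001]
force: [0.1, -0.3, -0.4]
grip_width: 0.0222
```

>>> move_arm(targets=[{"dp":[155,-27,0],"delta_rot":[0,0,1.295]},{"dp":[155,-27,0],"delta_rot":[0,0,1.295]},{"dp":[155,-27,0],"delta_rot":[0,0,1.295]},{"dp":[155,-27,0],"delta_rot":[0,0,1.295]},{"dp":[155,-27,0],"delta_rot":[0,0,1.295]},{"dp":[155,-27,0],"delta_rot":[0,0,1.295]},{"dp":[155,-27,0],"delta_rot":[0,0,1.295]},{"dp":[155,-27,0],"delta_rot":[0,0,1.295]},{"dp":[155,-27,0],"delta_rot":[0,0,1.295]},{"dp":[155,-27,0],"delta_rot":[0,0,1.295]},{"dp":[155,-27,0],"delta_rot":[0,0,1.295]},{"dp":[155,-27,0],"delta_rot":[0,0,1.295]},{"dp":[155,-27,0],"delta_rot":[0,0,1.295]}])

```text
t: 18.1
eef_pos: [0.5959, 0.0597, 0.1199]
tool_rot: [0.039, 0.999, -0.0, -0.0]
force: [-0.1, -0.4, -1.0]
grip_width: 0.0218
```

```bash
python3 - <<'E'
from h import *
snap("7");caps("7","yellow",.06)
a=np.load("scene7.npz")['p'][100:260,170:370];b=np.load("top7.npz")['p'][100:260,200:400]
cv2.imwrite("pics/m7.png",cv2.resize(np.hstack([a,b]),(800,320),interpolation=2)[:,:,::-1])
E
```

```text
18.2 [595.9  59.7 120.2] jaw 85.6 [-0.3  0.2 -0.5] 0.0221 [ 0.04  0.58 -0.28  1.72  0.2   0.87  1.16]
```

View pics/m7.png

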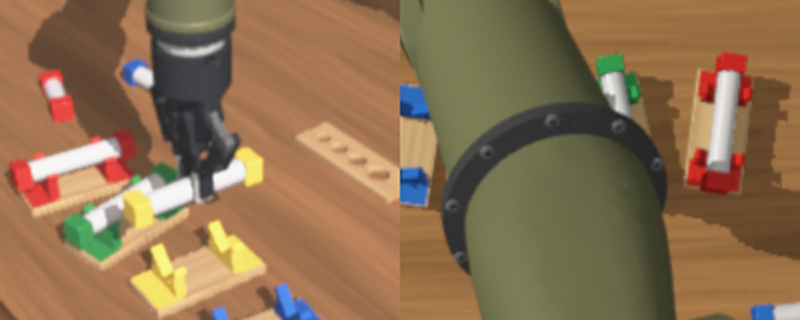

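The yellow tube is level and parallel above its rest. Lower and release.

>>> move_arm(targets=[{"dp":[0,0,-30],"delta_rot":[0,0,0]},{"dp":[0,0,-60],"delta_rot":[0,0,0]},{"dp":[0,0,-78],"delta_rot":[0,0,0]},{"dp":[0,0,-86],"delta_rot":[0,0,0]},{"dp":[0,0,-86],"delta_rot":[0,0,0]},{"dp":[0,0,-86],"delta_rot":[0,0,0]}])

```text
t: 18.8
eef_pos: [0.5951, 0.0572, 0.0351]
tool_rot: [0.039, 0.999, -0.002, -0.001]
force: [-4.6, -5.3, 7.6]
grip_width: 0.022
```

>>> move_arm(targets=[{"dp":[0,0,0],"delta_rot":[0,0,0]},{"dp":[0,0,0],"delta_rot":[0,0,0]},{"dp":[0,0,0],"delta_rot":[0,0,0]},{"dp":[0,0,0],"delta_rot":[0,0,0]},{"dp":[0,0,0],"delta_rot":[0,0,0]},{"dp":[0,0,0],"delta_rot":[0,0,0]},{"dp":[0,0,40],"delta_rot":[0,0,0]},{"dp":[0,0,85],"delta_rot":[0,0,0]},{"dp":[0,0,85],"delta_rot":[0,0,0]}], grip=0)

```text
t: 19.7
eef_pos: [0.5994, 0.0604, 0.125]
tool_rot: [0.038, 0.999, 0.001, 0.005]
force: [1.3, 0.5, -0.6]
grip_width: 0.0856
```

```bash
python3 - <<'E'
from h import *
snap("8");d=np.load("top8.npz")['d'];comps(d,.028,hi=.07,minpx=60)
a=np.load("scene8.npz")['p'][100:260,170:370];b=np.load("top8.npz")['p'][100:260,200:400]
cv2.imwrite("pics/m8.png",cv2.resize(np.hstack([a,b]),(800,320),interpolation=2)[:,:,::-1])
E
```

```text
19.8 [596.7  59.6 120.5] jaw 85.6 [-0.6 -0.5  0. ] 0.0853 [ 0.04  0.58 -0.29  1.72  0.2   0.87  1.16]
[426. 124.] rect [ 690.2 -308.3] [39.6 59. ] ang 50.7 pca 53.9 mean [ 686.9 -306.1   53.9] zmax 0.070 395
[435. 111.] rect [ 708.2 -321.3] [21.8 37.4] ang 92.3 pca 87.7 mean [ 708.5 -321.3   68.4] zmax 0.070 100
[136. 136.] rect [673.7 320.9] [71.2 92.5] ang 0.0 pca 43.8 mean [679.7 319.7  50. ] zmax 0.068 493
[308. 141.] rect [655.9 -55.7] [37.5 73.6] ang 24.8 pca 20.7 mean [657.4 -51.5  51.2] zmax 0.061 393
[361. 161.] rect [ 611.5 -165.8] [ 53.6 150.4] ang 171.0 pca 170.6 mean [ 610.  -164.6   49.8] zmax 0.063 1046
[198. 152.] rect [643.9 187.6] [12.6 25. ] ang 78.2 pca 80.8 mean [643.2 188.1  38.6] zmax 0.054 77
[193. 184.] rect [572.9 199.3] [12.2 25. ] ang 82.2 pca 81.0 mean [572.5 199.1  38.6] zmax 0.049 76
[206. 186.] rect [568.6 171.9] [12.6 26.4] ang 75.3 pca 81.6 mean [567.5 170.3  38.8] zmax 0.050 62
```

View pics/m8.png

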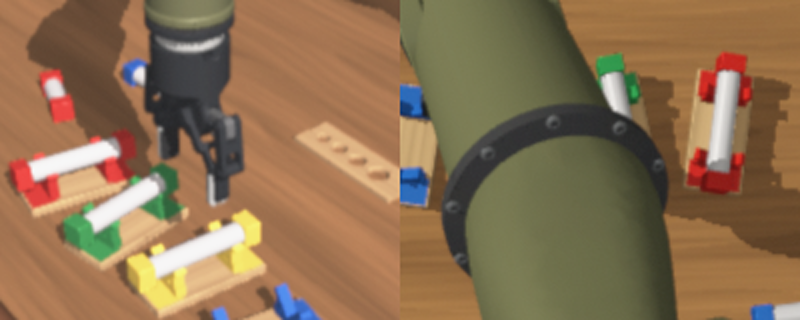

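Yellow lies home. Next blue.

>>> move_arm(targets=[{"dp":[-187,-327,0],"delta_rot":[0,0,-1.398]},{"dp":[-187,-327,0],"delta_rot":[0,0,-1.398]},{"dp":[-187,-327,0],"delta_rot":[0,0,-1.398]},{"dp":[-187,-327,0],"delta_rot":[0,0,-1.398]},{"dp":[-187,-327,0],"delta_rot":[0,0,-1.398]},{"dp":[-187,-327,0],"delta_rot":[0,0,-1.398]},{"dp":[-187,-327,0],"delta_rot":[0,0,-1.398]},{"dp":[-187,-327,0],"delta_rot":[0,0,-1.398]},{"dp":[-187,-327,0],"delta_rot":[0,0,-1.398]},{"dp":[-187,-327,0],"delta_rot":[0,0,-1.398]},{"dp":[-187,-327,0],"delta_rot":[0,0,-1.398]},{"dp":[-187,-327,0],"delta_rot":[0,0,-1.398]},{"dp":[-187,-327,0],"delta_rot":[0,0,-1.398]},{"dp":[-187,-327,0],"delta_rot":[0,0,-1.398]}])

```text
t: 21.2
eef_pos: [0.409, -0.2673, 0.1191]
tool_rot: [0.672, 0.741, -0.0, -0.0]
force: [-0.3, -0.4, -0.6]
grip_width: 0.0853
```

>>> move_arm(targets=[{"dp":[0,0,-50],"delta_rot":[0,0,0]},{"dp":[0,0,-90],"delta_rot":[0,0,0]},{"dp":[0,0,-113],"delta_rot":[0,0,0]},{"dp":[0,0,-113],"delta_rot":[0,0,0]},{"dp":[0,0,-113],"delta_rot":[0,0,0]}])

```text
t: 21.7
eef_pos: [0.409, -0.2675, 0.0065]
tool_rot: [0.672, 0.74, -0.0, -0.0]
force: [0.8, -0.2, 0.2]
grip_width: 0.0856
```

>>> move_arm(targets=[{"dp":[0,0,0],"delta_rot":[0,0,0]},{"dp":[0,0,0],"delta_rot":[0,0,0]},{"dp":[0,0,0],"delta_rot":[0,0,0]},{"dp":[0,0,0],"delta_rot":[0,0,0]},{"dp":[0,0,0],"delta_rot":[0,0,0]},{"dp":[0,0,0],"delta_rot":[0,0,0]},{"dp":[0,0,0],"delta_rot":[0,0,0]},{"dp":[0,0,0],"delta_rot":[0,0,0]},{"dp":[0,0,0],"delta_rot":[0,0,0]},{"dp":[0,0,25],"delta_rot":[0,0,0]},{"dp":[0,0,60],"delta_rot":[0,0,0]},{"dp":[0,0,105],"delta_rot":[0,0,0]},{"dp":[0,0,115],"delta_rot":[0,0,0]},{"dp":[0,0,115],"delta_rot":[0,0,0]}], grip=1)

```text
t: 23.1
eef_pos: [0.41, -0.268, 0.1231]
tool_rot: [0.672, 0.74, 0.0, 0.002]
force: [0.6, 0.8, -0.8]
grip_width: 0.0219
```

>>> move_arm(targets=[{"dp":[197,446.6,0],"delta_rot":[0,0,1.309]},{"dp":[197,446.6,0],"delta_rot":[0,0,1.309]},{"dp":[197,446.6,0],"delta_rot":[0,0,1.309]},{"dp":[197,446.6,0],"delta_rot":[0,0,1.309]},{"dp":[197,446.6,0],"delta_rot":[0,0,1.309]},{"dp":[197,446.6,0],"delta_rot":[0,0,1.309]},{"dp":[197,446.6,0],"delta_rot":[0,0,1.309]},{"dp":[197,446.6,0],"delta_rot":[0,0,1.309]},{"dp":[197,446.6,0],"delta_rot":[0,0,1.309]},{"dp":[197,446.6,0],"delta_rot":[0,0,1.309]},{"dp":[197,446.6,0],"delta_rot":[0,0,1.309]},{"dp":[197,446.6,0],"delta_rot":[0,0,1.309]},{"dp":[197,446.6,0],"delta_rot":[0,0,1.309]},{"dp":[197,446.6,0],"delta_rot":[0,0,1.309]},{"dp":[197,446.6,0],"delta_rot":[0,0,1.309]}])

```text
t: 24.6
eef_pos: [0.6059, 0.1777, 0.1212]
tool_rot: [0.084, 0.996, -0.0, -0.0]
force: [-0.1, 0.7, -0.8]
grip_width: 0.0221
```

```bash
python3 - <<'E'
from h import *
snap("9");caps("9","blue",.06)
a=np.load("scene9.npz")['p'][130:290,200:400];b=np.load("top9.npz")['p'][100:260,150:350]
cv2.imwrite("pics/m9.png",cv2.resize(np.hstack([a,b]),(800,320),interpolation=2)[:,:,::-1])
E
```

```text
24.7 [606.  178.3 121.4] jaw 80.4 [ 0.5  0.2 -1. ] 0.0222 [-0.17  0.62 -0.26  1.63  0.19  0.92  0.91]
scene blue [331. 213.] mean [545.6 197.5 134.4] min [539.  182.3 117.9] max [553.3 204.3 142.7] 127
scene blue [269. 234.] mean [675.5 174.6 134.1] min [666.6 161.3 119.5] max [682.8 182.6 142.8] 184
top blue [203. 125.] mean [670.3 159.  140.8] min [661.5 154.7 130.4] max [678.1 165.4 145. ] 46
```

View pics/m9.png

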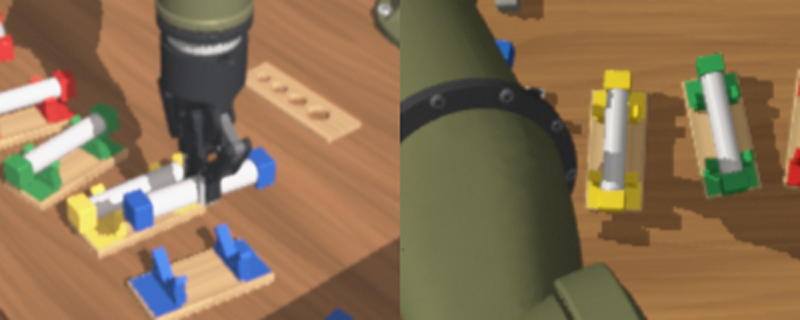

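The blue tube is level above its rest. Lower and release.

>>> move_arm(targets=[{"dp":[0,0.6,-30],"delta_rot":[0,0,0]},{"dp":[0,0.6,-60],"delta_rot":[0,0,0]},{"dp":[0,0.6,-78],"delta_rot":[0,0,0]},{"dp":[0,0.6,-85.5],"delta_rot":[0,0,0]},{"dp":[0,0.6,-85.5],"delta_rot":[0,0,0]},{"dp":[0,0.6,-85.5],"delta_rot":[0,0,0]}])

```text
t: 25.3
eef_pos: [0.6056, 0.1783, 0.0361]
tool_rot: [0.083, 0.997, -0.001, -0.0]
force: [-1.9, -3.6, 0.8]
grip_width: 0.0217
```

>>> move_arm(targets=[{"dp":[0,0,0],"delta_rot":[0,0,0]},{"dp":[0,0,0],"delta_rot":[0,0,0]},{"dp":[0,0,0],"delta_rot":[0,0,0]},{"dp":[0,0,0],"delta_rot":[0,0,0]},{"dp":[0,0,0],"delta_rot":[0,0,0]},{"dp":[0,0,0],"delta_rot":[0,0,0]},{"dp":[0,0,40],"delta_rot":[0,0,0]},{"dp":[0,0,85],"delta_rot":[0,0,0]},{"dp":[0,0,100],"delta_rot":[0,0,0]},{"dp":[-250,200,140],"delta_rot":[0,0,0]},{"dp":[-250,200,140],"delta_rot":[0,0,0]},{"dp":[-250,200,140],"delta_rot":[0,0,0]},{"dp":[-250,200,140],"delta_rot":[0,0,0]},{"dp":[-250,200,140],"delta_rot":[0,0,0]},{"dp":[-250,200,140],"delta_rot":[0,0,0]},{"dp":[-250,200,140],"delta_rot":[0,0,0]},{"dp":[-250,200,140],"delta_rot":[0,0,0]},{"dp":[-250,200,140],"delta_rot":[0,0,0]},{"dp":[-250,200,140],"delta_rot":[0,0,0]}], grip=0)

```text
t: 27.2
eef_pos: [0.3572, 0.3786, 0.1756]
tool_rot: [0.084, 0.996, -0.0, 0.0]
force: [-0.0, -0.0, -0.1]
grip_width: 0.0851
```

```bash
python3 - <<'E'
from h import *
snap("10");d=np.load("top10.npz")['d'];comps(d,.028,hi=.07,minpx=200);comps(d,.012,hi=.035,minpx=200)
E
```

```text
27.3 [357.2 378.6 175.5] jaw 80.4 [-0.  -0.9  1. ] 0.0851 [-0.65  0.41 -0.31  1.85  0.15  0.9   0.38]
[426. 124.] rect [ 690.4 -310. ] [38.5 58.9] ang 60.0 pca 52.4 mean [ 687.  -305.2   53.9] zmax 0.070 399
[136. 136.] rect [673.1 320.7] [71.1 93. ] ang 179.8 pca 44.2 mean [679.  319.3  49.9] zmax 0.067 490
[311. 162.] rect [613.3 -56.8] [ 53.7 150.6] ang 10.0 pca 9.7 mean [611.4 -56.4  50.1] zmax 0.061 1034
[361. 161.] rect [ 611.6 -165.8] [ 53.7 150.2] ang 170.5 pca 170.6 mean [ 609.9 -164.6   49.7] zmax 0.062 1054
[202. 167.] rect [608. 179.] [ 53.4 150.7] ang 171.1 pca 170.6 mean [606.2 177.4  50.5] zmax 0.061 1016
[257. 170.] rect [598.3  59.2] [ 52.6 150. ] ang 175.7 pca 175.8 mean [596.6  58.6  50.4] zmax 0.061 1020
[445. 197.] rect [ 532.5 -346.2] [29.1 91.8] ang 70.3 pca 70.9 mean [ 531.3 -344.4   24.4] zmax 0.033 537
[126. 200.] rect [544.3 349.2] [28. 91.] ang 102.1 pca 102.6 mean [543.4 348.1  25.1] zmax 0.033 522
```

View pics/scene10.png

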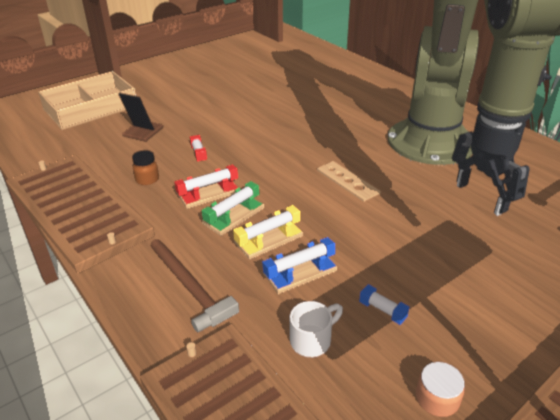

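View pics/top10.png

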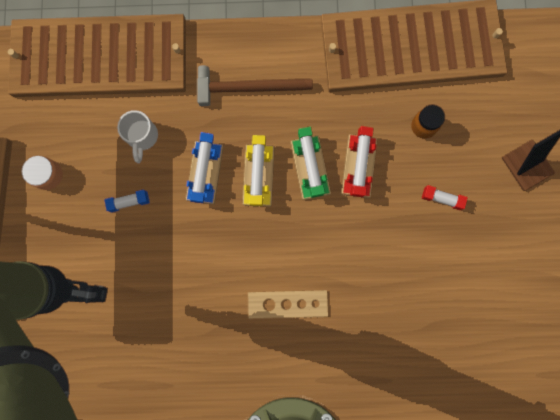

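All four tubes lie in their own rests, with centres within 3 mm and angles within 1° of the rests. The short tubes have not moved, and the gripper touches nothing. Handing in.

```bash
python3 -c "
from rig import bot
print(bot.job_done())"
```

```text
the job is handed in; nothing more can be done
None
```

All four long tubes now lie in the rests of their own colours, and I handed the job in at about t = 27 s of the 102 s allowed. I gripped each tube at mid-barrel, carried it level, lowered it into the notches and released it. The arm then parked clear of everything.

- **Long tubes:** in the last top picture each tube's centre was within 3 mm of its rest's centre. Each lay along its rest to within about 1°.
- **Height:** I measured this directly only for red, at about 43 mm. For all four, the highest points read about 61–63 mm against 56 mm expected. I put that down to depth noise, since the same camera read 32–33 mm for 28 mm caps on the bench.
- **Short tubes:** both were within 1 mm of where they began.
- **Failed checks:** none on the final placement. The networks missed the green rest once and gave some doubtful matches for other names, so I took positions from depth outlines instead. The top view was blocked by the arm during some placings; I used the scene camera then and checked from the top afterwards.

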